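Find the keyway and hold the die collar home

ROBOT

A 6-joint arm with a two-finger parallel gripper is mounted at the origin on a cart in front of the work surface, level with it; the furniture and walls round the work are solid. World frame = base frame: x ahead of the robot, y to its left, z up, the work surface at z = 0. Lengths are in m, angles in rad, forces in N, time in s.
With the tool pointing down it reaches from about 0.375 to 0.825 m from the base axis. Payload 5.5 kg.
Tool frame: the origin (TCP) lies at the very end of the fingers, on their centre line; the grasp point (between the pads) lies 19 mm behind it; z points along the fingers, y is the line along which they close (so a half turn about z gives the same grasp; the last joint's range is limited). The gripper opens to 85 mm and grips with 20 to 120 N. Pads are 22 mm wide; open, the fingers measure 114 mm over their backs; the gripper's body (76 mm by 85 mm) begins 54 mm behind the grasp point. The pads swing forward as they close: fully open they stand 13 mm farther back than shut.
Start: joints at [-1.138, 0.314, -0.047, 1.21, 0, 1.571], TCP at [0.252, -0.545, 0.231] pointing down, gripper open.
Joint ranges: [-2.67, 2.67], [-0.69, 1.73], [-1.03, 1.25], [-2.08, 2.16], [-1.42, 1.45], [-3.14, 3.14]. Speed limits (rad/s): [2.39, 2.39, 3.01, 3.14, 3.14, 3.14].

INTERFACE

Orientations are given as [roll, pitch, yaw] about the fixed x, y, z axes, in that order (R = Rz(yaw) Ry(pitch) Rx(roll)).
In Python, from station import arm gives the robot as it stands.
- The arm moves only by the tool drive_tool, never from a script. Its argument "targets" is a list of rows, each an object with "dp": the shift along the tool's x, y, z in mm, a list of three; "turn": the turn, a rotation vector about the tool's x, y, z in degrees, a list of three; "claw": the closure, from 0 (fully open) to 1 (shut). In form: [{"dp": [tx, ty, tz], "turn": [wx, wy, wz], "claw": claw}, ...]. A call has 1 to 20 rows; each row shifts and turns the commanded pose from where the row before left it, along the tool's axes as they then stand; what a row does not reach is not made up. A row lasts 1/8 s, in which the tool goes at most 62.5 mm and 10.7 degrees, less where a joint would pass 70% of its speed; a pose out of reach is approached as far as the arm can. A call with a gripper value outside its range is refused whole. The fingers move at their own pace and stop on an object; the grip force is fixed at half the most. Time passes only in rows, so rows that do not move let the fingers close. It gives the time, the measured TCP pose, the force, the opening and the grip force at its end, in the units of the state.
- arm.get_state(): the state, without advancing time (a new reading comes with each control period).
- arm.read_camera(name): name is "scene" or "side" or "wrist"; returns a dict with "image" (480x640x3 uint8, blue, green, red), "fx", "fy", "cx", "cy" (pixels), "cam_to_world" (4x4, takes a point from camera to world coordinates). Camera axes: x right, y up, looking along -z (the intrinsics and any distortion apply to the point x, -y, -z); pixel columns grow to the right and rows downward; lengths in m; the calibration is good to about 2 mm. A picture is of the moment at which its call begins. There is no depth.
- arm.job_done(): hands the job in; it is judged then, once.
Trained networks look in a picture, given as the dict that the camera call returned (one of the last four; its "shot" number tells which), for a name from the list of things; names that differ only in an ending like _2 or _b are one class to them, and where a whole thing is asked for, a point or a joint stands for the part that bears it (a point fixed in the world has none). Each returns a list of dicts, best first, with "confidence" (0 to 1); they miss things now and then, are a little off and sometimes report something else, mostly with a low value. They report only what shows in the picture. A call takes as long as a camera call. They do not tell look-alikes from the thing itself.
- arm.outline_of(query, picture): "mask" (480x640 bool, what is visible of it) and "extent" ([left, top, right, bottom] in pixels, round what is visible of it).
The state is a dict: "time": time; "joint_positions": joint angles; "dq": joint speeds; "joint_torque": joint torques, N m; "tool_pos": TCP position; "ee_rot": TCP orientation; "wrist_force": force on the tool from outside, world axes, zero at the start; "wrist_torque": the same for the moment, N m; "opening": opening from 0.0 (shut) to 1.0 (fully open); "grasp_force": force on a finger pad.
Only numpy, scipy, OpenCV 4.12 (cv2) and the standard library are available. Lean on these libraries where they do the work, as an engineer would, in place of code of your own. Each camera call takes 0.05 s, during which the arm holds its last target. There are 200 camera calls.

TASK

Fit the larger of the two knurled steel die collars on the upright spindle of the setting stand: put it over the spindle, open end down as it stands, and turn it until its hidden keyways drop over the cross pin. Then push it fully home against the spring ring and keep holding it there so that I can put in the locking screw: finish while still holding the collar pushed home, do not let go. Leave the small collar, the snap pot and the tape measure where they are.

Things in the scene. Friction and masses are not known exactly. Their poses are not given: they have to be found in the camera images.
- big_collar: the larger collar, the one to fit: plain steel cylinder, knurled side, 52 mm across, 50 mm high, about 0.18 kg, closed top carrying a small raised die (18 mm across, 6 mm high), open underneath; stands upright on the table, open end down. Origin: centre of its open underside, z up along its axis
- collar_mouth (a point): same point as the larger collar's origin, the mouth of its bore: 26 mm bore, 38 mm deep at the ribs (44 mm in the middle), with four keyways 11 mm wide, 90 degrees apart, running up from the mouth. They cannot be seen from outside; find them by turning: pressed lightly on the pin the collar drops when a keyway pair is within about 0.15 rad of it. A quarter turn at most, either way
- small_collar: the smaller collar, not wanted, leave it: same look, 40 mm across, 36 mm high plus a 6 mm die; origin at the centre of its underside, z up. The two collars swap places from start to start
- stand_foot (a point): centre of the underside of the fixed setting stand, on the table and on the spindle's axis, z up: dark steel plate 104 x 86 x 12 mm (x, y, z of this frame) with four bolt heads 4 mm high, a round boss 60 mm across up to 24 mm above the table, and the upright steel spindle: 23 mm across, top 66 mm above the table, its top 8 mm coned to 10 mm across
- pin_top (a point): on the spindle's axis, 48 mm above the table: level of the upper side of the cross pin, 6 mm thick and 36 mm long, level through the spindle; it points in a different direction each start, unrelated to this frame. The collar's underside is 48 mm above the table while it sits on the pin, 34 mm once dropped onto the spring ring, 26 mm when fully home
- thrust_ring (a joint): how far the spring ring round the foot of the spindle is pressed down, in m: 0 free (ring top 34 mm above the table), 0.008 fully home against its stop; it springs back. It takes 3.5 N to start it and about 9 N to reach the stop (the collar's own weight of 1.8 N does not move it). The ring is 48 mm across, 30 mm inside
- snap_pot: flat white lidded pot, 69 mm across, 31 mm high, loose bystander; origin at the centre of its underside
- tape_measure: green tape measure, 64 x 80 x 25 mm, loose bystander; origin at the centre of its underside
Things that resemble listed ones, but are neither listed nor needed, are in the scene too. Leave any blue look-alike of the big_collar alone.

How it is judged:
By the outcome, as a careful person would: the job done as asked, in the order asked, and still so for the second after the job is handed in, while the arm keeps its last pose, push and grip.
It also fails if it takes over 45 s, if anything falls off the work surface, if the arm or the gripper's body presses on something with over 40 N, if the wrist force passes 120 N, or if a joint passes its speed limit or range.

## Working session

There is one attempt and no reset: what is moved stays moved. The work goes in short steps, Python scripts to look and compute and a tool call to move; the robot and the scene stay as the last step left them, time stands still between calls to the robot, and variables do not carry over. Pictures are saved under pics/ and viewed, at most 10 in all, crops included, and the job is handed in when it is done.

Besides the shell and the picture viewer there is one more tool, called by a JSON object that holds its "op" and its "data", one argument or row to a line. drive_tool: Moves the arm, as the interface text tells. Its arguments: {"type":"object","properties":{"targets":{"type":"array"}},"required":["targets"]}

```bash
mkdir -p pics; cat > h.py <<'E'
import numpy as np, cv2
from station import arm
def ray(p,u,v):
    K=np.array([[p['fx'],0,p['cx']],[0,p['fy'],p['cy']],[0,0,1]])
    d=p.get('dist'); 
    q=np.array([(u-p['cx'])/p['fx'],-(v-p['cy'])/p['fy'],-1])
    T=np.array(p['cam_to_world']); return T[:3,3],T[:3,:3]@q
def atz(p,u,v,z):
    o,d=ray(p,u,v); return o+d*(z-o[2])/d[2]
def proj(p,P):
    T=np.array(p['cam_to_world']); c=T[:3,:3].T@(np.array(P)-T[:3,3])
    return np.array([p['cx']+p['fx']*c[0]/-c[2], p['cy']-p['fy']*c[1]/-c[2]])
E
python3 - <<'E'
from h import *
s=arm.get_state(); print(s['time'],s['tool_pos'],s['ee_rot'])
for n in('scene','side'):
    p=arm.read_camera(n); cv2.imwrite(f'pics/{n}0.png',p['image']); print(n,[k for k in p],p['fx'],p['cx'],p['cy'],np.array(p['cam_to_world']).round(3).tolist())
    for q in('big_collar','small_collar','stand_foot','snap_pot','tape_measure'):
        for d in arm.outline_of(q,p)[:3]:
            m=d['mask'];ys,xs=np.nonzero(m)
            print(q,round(d['confidence'],2),d['extent'],atz(p,xs.mean(),ys.mean(),.025).round(3))
E
```

```text
0.0 [ 0.25140814 -0.54413104  0.23041349] [-3.13984474e+00 -6.01521546e-05  4.32829917e-01]
scene ['image', 'fx', 'fy', 'cx', 'cy', 'cam_to_world', 'shot'] 472.9942906475779 315.5547572729984 237.18290705539036 [[0.805, 0.424, -0.415, 0.131], [-0.594, 0.589, -0.548, -0.293], [0.012, 0.688, 0.726, 0.732], [0.0, 0.0, 0.0, 1.0]]
big_collar 0.73 [252.5, 225.0, 283.0, 261.5] [0.451 0.282 0.025]
stand_foot 0.77 [296.2, 209.7, 355.2, 251.5] [0.558 0.246 0.025]
snap_pot 0.92 [311.3, 340.6, 357.2, 383.7] [0.39  0.002 0.025]
tape_measure 0.65 [286.8, 177.6, 315.1, 202.5] [0.598 0.382 0.025]
side ['image', 'fx', 'fy', 'cx', 'cy', 'cam_to_world', 'shot'] 462.3436699317124 318.15331992213584 248.82238258891837 [[-0.994, 0.025, -0.106, 0.432], [-0.107, -0.428, 0.897, 0.973], [-0.023, 0.903, 0.428, 0.424], [0.0, 0.0, 0.0, 1.0]]
big_collar 0.86 [338.6, 266.0, 371.2, 303.8] [0.451 0.281 0.025]
big_collar 0.7 [313.8, 297.3, 349.5, 344.0] [0.482 0.384 0.025]
small_collar 0.71 [356.3, 240.1, 375.9, 265.7] [0.431 0.151 0.025]
stand_foot 0.66 [251.9, 268.9, 322.3, 306.0] [0.567 0.299 0.025]
snap_pot 0.81 [374.2, 215.2, 402.5, 239.4] [0.392 0.019 0.025]
tape_measure 0.62 [228.9, 310.1, 283.4, 349.2] [0.603 0.417 0.025]
```

```bash
python3 - <<'E'
import cv2
a=cv2.imread('pics/scene0.png')[150:400,200:420];b=cv2.imread('pics/side0.png')[190:370,210:420]
cv2.imwrite('pics/c.png',cv2.hconcat([cv2.resize(a,(400,455)),cv2.resize(b,(400,455))]))
E
```

```text
(no output)
```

View pics/c.png

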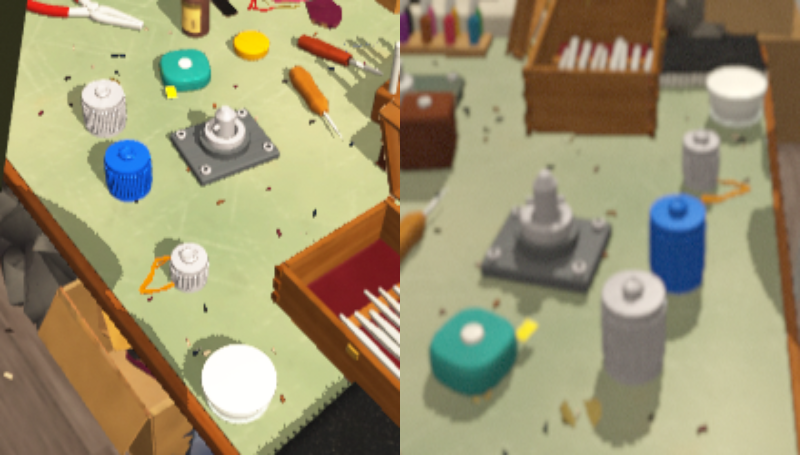

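Left (scene) view: the grey big collar is at about scene px (257,208) with the blue look-alike to its lower right. The small collar is near (304,296), and the stand is near (325,230). The grey big collar is at about (0.48, 0.38).

{"op": "drive_tool", "data": {
  "targets": [
    {"dp":[20,-14,-8],"turn":[0,0,0],"claw":0},
    {"dp":[30,-22,-6],"turn":[0,0,0],"claw":0},
    {"dp":[30,-22,-6],"turn":[0,0,0],"claw":0},
    {"dp":[30,-22,-6],"turn":[0,0,0],"claw":0},
    {"dp":[30,-22,-6],"turn":[0,0,0],"claw":0},
    {"dp":[30,-22,-6],"turn":[0,0,0],"claw":0},
    {"dp":[30,-22,-6],"turn":[0,0,0],"claw":0},
    {"dp":[30,-22,-6],"turn":[0,0,0],"claw":0},
    {"dp":[30,-22,-6],"turn":[0,0,0],"claw":0},
    {"dp":[30,-22,-6],"turn":[0,0,0],"claw":0},
    {"dp":[30,-22,-6],"turn":[0,0,0],"claw":0},
    {"dp":[30,-22,0],"turn":[0,0,0],"claw":0},
    {"dp":[30,-22,0],"turn":[0,0,0],"claw":0},
    {"dp":[30,-22,0],"turn":[0,0,0],"claw":0}
  ]
}}

```text
time: 2.35
tool_pos: [0.4981, -0.0982, 0.3]
ee_rot: [3.141, -0.001, 0.434]
wrist_force: [0.3, 0.1, 1.0]
opening: 1.001
grasp_force: 0.0
```

{"op": "drive_tool", "data": {
  "targets": [
    {"dp":[14,-36,0],"turn":[0,0,0],"claw":0},
    {"dp":[14,-36,0],"turn":[0,0,0],"claw":0},
    {"dp":[14,-36,0],"turn":[0,0,0],"claw":0},
    {"dp":[14,-36,0],"turn":[0,0,0],"claw":0},
    {"dp":[14,-36,0],"turn":[0,0,0],"claw":0},
    {"dp":[14,-36,0],"turn":[0,0,0],"claw":0},
    {"dp":[14,-36,0],"turn":[0,0,0],"claw":0},
    {"dp":[14,-36,0],"turn":[0,0,0],"claw":0},
    {"dp":[14,-36,0],"turn":[0,0,0],"claw":0},
    {"dp":[14,-36,0],"turn":[0,0,0],"claw":0},
    {"dp":[0,0,0],"turn":[0,0,0],"claw":0}
  ]
}}

```text
time: 3.72
tool_pos: [0.4861, 0.261, 0.2997]
ee_rot: [-3.116, 0.0, 0.478]
wrist_force: [0.7, -1.2, -0.2]
opening: 1.003
grasp_force: 0.0
```

```bash
python3 - <<'E'
from h import *
s=arm.get_state(); print(s['time'],s['tool_pos'],s['ee_rot'],s['joint_positions'])
for n in('wrist','scene','side'):
    p=arm.read_camera(n); cv2.imwrite(f'pics/{n}1.png',p['image']); 
    if n=='wrist':print(np.array(p['cam_to_world']).round(3).tolist(),p['fx'])
    for q in('big_collar','stand_foot'):
        for d in arm.outline_of(q,p)[:4]:
            m=d['mask'];ys,xs=np.nonzero(m)
            print(n,q,round(d['confidence'],2),np.round(d['extent']),atz(p,xs.mean(),ys.mean(),.025).round(3))
E
```

```text
3.725 [0.48608312 0.26096905 0.29967831] [-3.11625687e+00  2.43809836e-04  4.78017990e-01] [ 0.47752108  0.20393102 -0.03559276  1.33152896  0.02533566  3.14109558]
[[0.46, 0.848, 0.263, 0.552], [-0.888, 0.448, 0.109, 0.29], [-0.026, -0.283, 0.959, 0.442], [0.0, 0.0, 0.0, 1.0]] 385.34196598553865
wrist big_collar 0.65 [194. 121. 253. 176.] [0.484 0.387 0.025]
wrist big_collar 0.62 [270. 191. 322. 243.] [0.452 0.283 0.025]
wrist stand_foot 0.75 [304.  56. 426. 184.] [0.577 0.267 0.025]
scene big_collar 0.82 [244. 194. 271. 224.] [0.482 0.383 0.025]
scene big_collar 0.81 [255. 225. 285. 263.] [0.451 0.28  0.025]
scene stand_foot 0.75 [292. 212. 352. 251.] [0.558 0.247 0.025]
scene stand_foot 0.24 [312. 216. 332. 234.] [0.572 0.262 0.025]
side big_collar 0.91 [315. 295. 348. 340.] [0.482 0.385 0.025]
side big_collar 0.63 [358. 243. 380. 264.] [0.431 0.152 0.025]
side stand_foot 0.88 [253. 272. 321. 310.] [0.566 0.299 0.025]
```

View pics/wrist1.png

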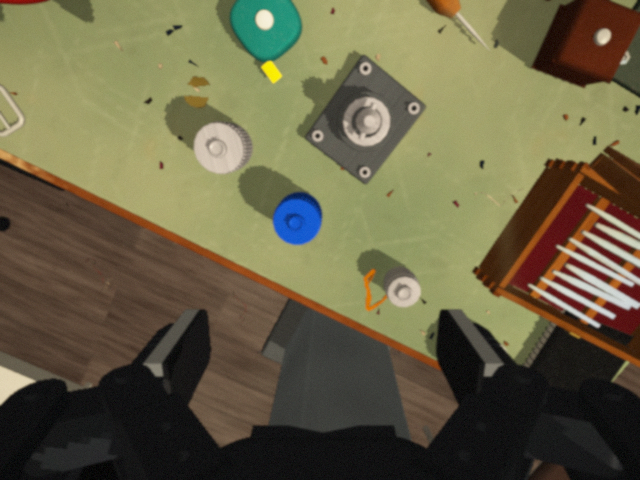

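The wrist view shows the grey big collar with its die at about (217,147), the blue one at (297,218), and the spindle at about (369,119). The small collar is at (402,290). Next I square up, turn for the grasp and look from closer.

{"op": "drive_tool", "data": {
  "targets": [
    {"dp":[0,0,0],"turn":[-1.45,0,0],"claw":0},
    {"dp":[0,0,0],"turn":[0,0,-9.1],"claw":0},
    {"dp":[0,0,0],"turn":[0,0,-9.1],"claw":0},
    {"dp":[0,0,0],"turn":[0,0,-9.1],"claw":0},
    {"dp":[0,0,0],"turn":[0,0,-9.1],"claw":0},
    {"dp":[0,0,0],"turn":[0,0,-9.1],"claw":0},
    {"dp":[22,-13,26],"turn":[0,0,0],"claw":0},
    {"dp":[22,-13,26],"turn":[0,0,0],"claw":0},
    {"dp":[22,-13,26],"turn":[0,0,0],"claw":0},
    {"dp":[0,0,0],"turn":[0,0,0],"claw":0}
  ]
}}

```text
time: 5.42
tool_pos: [0.468, 0.3312, 0.2197]
ee_rot: [-3.137, 0.001, 1.279]
wrist_force: [-0.7, -0.4, 0.2]
opening: 1.0
grasp_force: 0.0
```

```bash
cat >> h.py <<'E'
from scipy.spatial.transform import Rotation as R
def go(P,s):
    print('dp tool mm',(R.from_euler('xyz',s['ee_rot']).inv().apply(np.array(P)-s['tool_pos'])*1000).round(1))
def cyl(p,q,r,h,guess):
    """fit the cylinder's xy to the outline by matching extents of convex silhouettes"""
    from scipy.optimize import least_squares
    best=None
    for d in arm.outline_of(q,p):
        ys,xs=np.nonzero(d['mask']); g=atz(p,xs.mean(),ys.mean(),h/2)
        if best is None or np.hypot(*(g[:2]-guess))<best[0]: best=(np.hypot(*(g[:2]-guess)),d,xs,ys,g)
    _,d,xs,ys,g=best
    a=np.linspace(0,2*np.pi,73)
    ext=np.array([xs.min(),ys.min(),xs.max()+1,ys.max()+1])
    def f(v):
        P=np.array([proj(p,[v[0]+r*np.cos(t),v[1]+r*np.sin(t),z]) for z in(0,h) for t in a])
        return np.r_[P.min(0),P.max(0)]-ext
    o=least_squares(f,g[:2]); print(q,d['confidence'],o.x.round(4),'res',o.fun.round(1)); return o.x
E
python3 - <<'E'
from h import *
s=arm.get_state(); print(s['time'],s['tool_pos'],s['ee_rot'])
for n in('wrist','scene','side'):
    p=arm.read_camera(n)
    if n=='wrist':cv2.imwrite('pics/wrist2.png',p['image'])
    try: x=cyl(p,'big_collar',.026,.050,[.484,.386])
    except Exception as e: print(n,e); continue
    go([*x,.011],s)
    if n=='wrist': print(proj(p,[*x,.05]),proj(p,[*x,.056]))
E
```

```text
5.425 [0.46801914 0.33118954 0.21967246] [-3.13707290e+00  1.38408909e-03  1.27912444e+00]
big_collar 0.63 [0.4852 0.3852] res [-1.  -1.4  1.   1.6]
dp tool mm [ 57.    1.9 208.6]
[324.97471065 150.42269943] [324.97482874 150.80789714]
big_collar 0.91 [0.4826 0.381 ] res [-0.4 -0.6  0.4  0.6]
dp tool mm [ 52.2   0.6 208.6]
big_collar 0.78 [0.4813 0.3851] res [-0.3  0.   0.3 -0.1]
dp tool mm [ 55.7  -1.9 208.6]
```

View pics/wrist2.png

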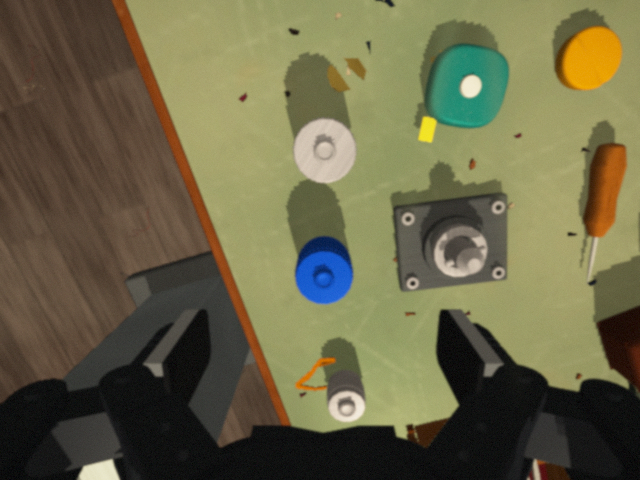

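The fits agree on the collar at about (0.484, 0.385), with its die at px (325,148). I'm descending to grasp.

{"op": "drive_tool", "data": {
  "targets": [
    {"dp":[14,0,8],"turn":[0,0,0],"claw":0},
    {"dp":[14,0,20],"turn":[0,0,0],"claw":0},
    {"dp":[14,0,25],"turn":[0,0,0],"claw":0},
    {"dp":[14,0.5,25],"turn":[-0.2,0,0],"claw":0},
    {"dp":[0,0,30],"turn":[0,0,0],"claw":0},
    {"dp":[0,0,30],"turn":[0,0,0],"claw":0},
    {"dp":[0,0,30],"turn":[0,0,0],"claw":0},
    {"dp":[0,0,25],"turn":[0,0,0],"claw":0},
    {"dp":[0,0,14],"turn":[0,0,0],"claw":0},
    {"dp":[0,0,0],"turn":[0,0,0],"claw":0.3},
    {"dp":[0,0,0],"turn":[0,0,0],"claw":1},
    {"dp":[0,0,0],"turn":[0,0,0],"claw":1},
    {"dp":[0,0,0],"turn":[0,0,0],"claw":1},
    {"dp":[0,0,0],"turn":[0,0,0],"claw":1},
    {"dp":[0,0,0],"turn":[0,0,0],"claw":1},
    {"dp":[0,0,0],"turn":[0,0,0],"claw":1}
  ]
}}

```text
time: 7.72
tool_pos: [0.4872, 0.3854, 0.016]
ee_rot: [3.14, -0.004, 1.277]
wrist_force: [-0.0, -0.2, 6.0]
opening: 0.594
grasp_force: 63.5
```

{"op": "drive_tool", "data": {
  "targets": [
    {"dp":[0,0,-10],"turn":[0,0,0],"claw":1},
    {"dp":[0,0,-30],"turn":[0,0,0],"claw":1},
    {"dp":[0,0,-40],"turn":[0,0,0],"claw":1},
    {"dp":[0,0,-40],"turn":[0,0,0],"claw":1},
    {"dp":[-20,10,-20],"turn":[0,0,0],"claw":1},
    {"dp":[-30,10,0],"turn":[0,0,0],"claw":1},
    {"dp":[-40,10,0],"turn":[0,0,0],"claw":1},
    {"dp":[-40,10,0],"turn":[0,0,0],"claw":1},
    {"dp":[-20,0,0],"turn":[0,0,0],"claw":1},
    {"dp":[0,0,0],"turn":[0,0,0],"claw":1}
  ]
}}

```text
time: 8.98
tool_pos: [0.4801, 0.2277, 0.1544]
ee_rot: [-3.142, -0.001, 1.275]
wrist_force: [-0.6, 0.8, -2.5]
opening: 0.599
grasp_force: 63.0
```

```bash
python3 - <<'E'
from h import *
import pickle
s=arm.get_state(); print(s['time'],s['tool_pos'],s['ee_rot'],s['wrist_force'],s['joint_positions'][5])
P={}
for n in('wrist','scene','side'):
    p=arm.read_camera(n);P[n]=p
    cv2.imwrite(f'pics/{n}3.png',p['image'])
    for d in arm.outline_of('stand_foot',p)[:1]: print(n,d['confidence'],d['extent'],proj(p,[.57,.265,.066]))
pickle.dump(P,open('p3.pkl','wb'))
E
```

```text
8.975 [0.48011458 0.22771689 0.154424  ] [-3.14152187e+00 -1.24000176e-03  1.27455501e+00] [-0.5615842   0.77593158 -2.48295805] 2.309311872977449
wrist 0.61 [357.7, 70.1, 511.1, 210.1] [451.77771785 148.61608859]
scene 0.6 [295.8, 209.9, 353.8, 249.1] [322.35700889 209.84964919]
side 0.71 [253.3, 271.2, 320.3, 307.4] [287.36151248 258.17762327]
```

View pics/wrist3.png

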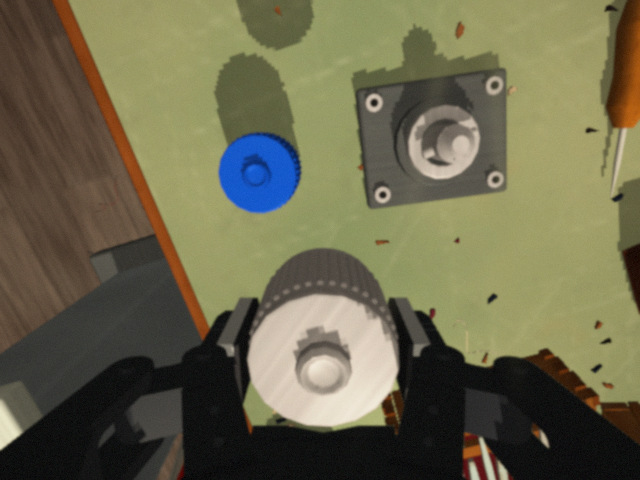

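The wrist view shows the bolt heads at (374,102), (494,84), (495,179), (382,194), the spindle tip at about (460,145), and the held collar's die top at (324,372).

```bash
python3 - <<'E'
from h import *
import pickle
P=pickle.load(open('p3.pkl','rb'));s=arm.get_state()
p=P['wrist'];T=np.array(s['tool_pos']);Rt=R.from_euler('xyz',s['ee_rot'])
b=[(374,102),(494,84),(495,179),(382,194)]
w=np.array([atz(p,*q,.016) for q in b]);print(w.round(4).tolist(),'mean',w.mean(0).round(4))
print('sides',[round(np.linalg.norm(w[i]-w[i-1]),4) for i in range(4)])
print('spindle tip',atz(p,460,145,.066).round(4))
for dz in(.036,.040): 
    x=atz(p,324,372,T[2]+dz); print('die rel tool mm',(Rt.inv().apply(x-T)*1000).round(1))
for n in('scene','side'):
    p=P[n];m=w.mean(0);c=proj(p,[m[0],m[1],.066]);print(n,c)
    u,v=c.round().astype(int);im=p['image'][v-30:v+50,u-50:u+50];im=cv2.resize(im,(400,320),interpolation=cv2.INTER_CUBIC)
    cv2.circle(im,(200,120),2,(0,0,255),-1)
    P[n+'c']=im
cv2.imwrite('pics/ss3.png',cv2.hconcat([P['scenec'],P['sidec']]))
E
```

```text
[[0.5402, 0.3044, 0.016], [0.6208, 0.2918, 0.016], [0.6105, 0.2282, 0.016], [0.5296, 0.2415, 0.016]] mean [0.5753 0.2664 0.016 ]
sides [np.float64(0.0638), np.float64(0.0816), np.float64(0.0644), np.float64(0.082)]
spindle tip [0.575  0.2656 0.066 ]
die rel tool mm [ -4.7   0.4 -36. ]
die rel tool mm [ -1.9   0.4 -40. ]
scene [323.97629073 208.43563298]
side [284.22976181 258.46721051]
```

View pics/ss3.png

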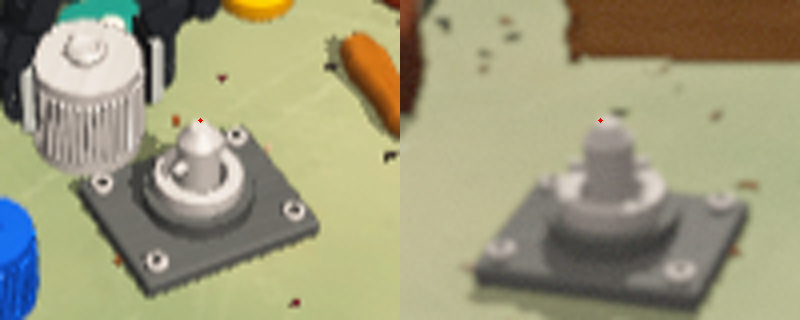

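{"op": "drive_tool", "data": {
  "targets": [
    {"dp":[10,12,0],"turn":[0,0,0],"claw":1},
    {"dp":[19,22,10],"turn":[0,0,0],"claw":1},
    {"dp":[19,22,20],"turn":[0,0,0],"claw":1},
    {"dp":[12,14,15],"turn":[0,0,0],"claw":1},
    {"dp":[7,8.5,4],"turn":[0,0,0],"claw":1},
    {"dp":[0,0,0],"turn":[0,0,0],"claw":1},
    {"dp":[0,0,0],"turn":[0,0,0],"claw":1}
  ]
}}

```text
time: 10.15
tool_pos: [0.5756, 0.2709, 0.1066]
ee_rot: [3.14, -0.002, 1.277]
wrist_force: [0.1, 0.9, -1.4]
opening: 0.595
grasp_force: 63.0
```

```bash
python3 - <<'E'
from h import *
import pickle
s=arm.get_state(); T=np.array(s['tool_pos']);Rt=R.from_euler('xyz',s['ee_rot']);print(s['time'],T,s['ee_rot'],s['wrist_force'])
C=[]
for n in('scene','side'):
    p=arm.read_camera(n)
    c=Rt.apply([-.003,.0004,0])+T
    u,v=proj(p,[c[0],c[1],.066]).round().astype(int)
    im=p['image'][v-45:v+35,u-40:u+40];C.append(cv2.resize(im,(400,400),interpolation=cv2.INTER_CUBIC))
    for z in(.089,.145): print(n,z,(proj(p,[c[0],c[1],z])-[u-40,v-45])*5+[len(C)*400-400,0])
    for e in('x','y'): print(e,((proj(p,[c[0]+.01*(e=='x'),c[1]+.01*(e=='y'),.066])-proj(p,[c[0],c[1],.066]))*5).round(1))
cv2.imwrite('pics/ss4.png',cv2.hconcat(C))
E
```

```text
10.15 [0.5755734  0.27089042 0.10658789] [ 3.14029996e+00 -2.34460127e-03  1.27675678e+00] [ 0.05885257  0.85387977 -1.35740806]
scene 0.089 [203.7597006  183.82763775]
scene 0.145 [207.27262527  76.31877762]
x [19.3 -9.6]
y [-14.5 -13.4]
side 0.089 [597.25732791 164.18154937]
side 0.145 [587.91417208  11.53118792]
x [-28.4  -0.8]
y [-5.  13.1]
```

View pics/ss4.png

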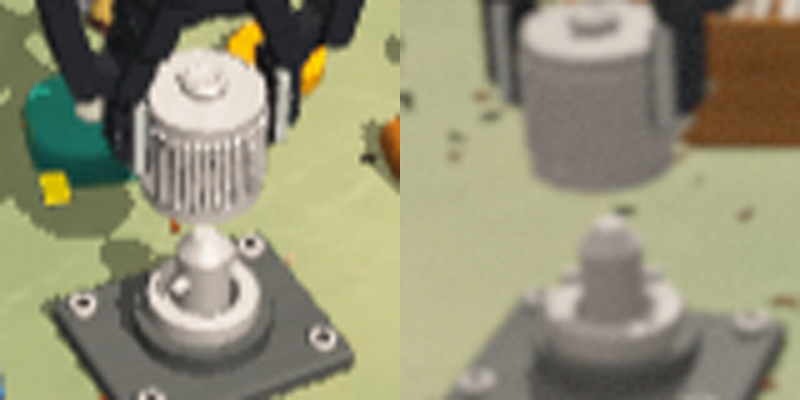

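The crops show the collar hanging over the spindle. Relative to the collar, the spindle is about 5 px to the right in the scene view and about 4 px to the right in the side view, so I shift about -4 mm in y and descend over the cone.

{"op": "drive_tool", "data": {
  "targets": [
    {"dp":[-3.5,0.5,0],"turn":[0,0,0],"claw":1},
    {"dp":[0,0,8],"turn":[0,0,0],"claw":1},
    {"dp":[0,0,8],"turn":[0,0,0],"claw":1},
    {"dp":[0,0,6],"turn":[0,0,0],"claw":1},
    {"dp":[0,0,4],"turn":[0,0,0],"claw":1},
    {"dp":[0,0,2],"turn":[0,0,0],"claw":1},
    {"dp":[0,0,0],"turn":[0,0,0],"claw":1},
    {"dp":[0,0,0],"turn":[0,0,0],"claw":1}
  ]
}}

```text
time: 11.25
tool_pos: [0.5753, 0.2675, 0.0782]
ee_rot: [3.14, -0.002, 1.277]
wrist_force: [0.1, 0.5, -1.5]
opening: 0.596
grasp_force: 63.0
```

{"op": "drive_tool", "data": {
  "targets": [
    {"dp":[0,0,2],"turn":[0,0,0],"claw":1},
    {"dp":[0,0,2],"turn":[0,0,0],"claw":1},
    {"dp":[0,0,2],"turn":[0,0,0],"claw":1},
    {"dp":[0,0,0],"turn":[0,0,0],"claw":1}
  ]
}}

```text
time: 11.75
tool_pos: [0.575, 0.2673, 0.0717]
ee_rot: [3.141, -0.002, 1.277]
wrist_force: [-0.5, -0.6, -1.8]
opening: 0.59
grasp_force: 63.0
```

{"op": "drive_tool", "data": {
  "targets": [
    {"dp":[0,0,2],"turn":[0,0,0],"claw":1},
    {"dp":[0,0,2],"turn":[0,0,0],"claw":1},
    {"dp":[0,0,2],"turn":[0,0,0],"claw":1},
    {"dp":[0,0,0],"turn":[0,0,0],"claw":1}
  ]
}}

```text
time: 12.25
tool_pos: [0.575, 0.2674, 0.0657]
ee_rot: [3.141, -0.002, 1.277]
wrist_force: [0.3, -0.3, -2.2]
opening: 0.594
grasp_force: 63.0
```

{"op": "drive_tool", "data": {
  "targets": [
    {"dp":[0,0,1.5],"turn":[0,0,0],"claw":1},
    {"dp":[0,0,1.5],"turn":[0,0,0],"claw":1},
    {"dp":[0,0,0],"turn":[0,0,0],"claw":1}
  ]
}}

```text
time: 12.62
tool_pos: [0.5754, 0.2676, 0.0638]
ee_rot: [3.14, -0.003, 1.277]
wrist_force: [-2.5, -1.0, 4.3]
opening: 0.596
grasp_force: 63.8
```

The collar is sitting on the pin (underside at 48 mm, about 6 N). Now I turn it under light pressure.

{"op": "drive_tool", "data": {
  "targets": [
    {"dp":[0,0,0],"turn":[0,0,-4],"claw":1},
    {"dp":[0,0,0],"turn":[0,0,-4],"claw":1},
    {"dp":[0,0,0],"turn":[0,0,-4],"claw":1},
    {"dp":[0,0,0],"turn":[0,0,0],"claw":1}
  ]
}}

```text
time: 13.12
tool_pos: [0.5757, 0.2678, 0.0638]
ee_rot: [3.139, -0.003, 1.486]
wrist_force: [-1.1, 0.3, 4.8]
opening: 0.594
grasp_force: 63.6
```

{"op": "drive_tool", "data": {
  "targets": [
    {"dp":[0,0,0],"turn":[0,0,-4],"claw":1},
    {"dp":[0,0,0],"turn":[0,0,-4],"claw":1},
    {"dp":[0,0,0],"turn":[0,0,-4],"claw":1},
    {"dp":[0,0,0],"turn":[0,0,0],"claw":1}
  ]
}}

```text
time: 13.62
tool_pos: [0.5757, 0.2679, 0.0638]
ee_rot: [3.139, -0.002, 1.695]
wrist_force: [-0.8, 0.8, 4.9]
opening: 0.593
grasp_force: 63.7
```

{"op": "drive_tool", "data": {
  "targets": [
    {"dp":[0,0,0],"turn":[0,0,-4],"claw":1},
    {"dp":[0,0,0],"turn":[0,0,-4],"claw":1},
    {"dp":[0,0,0],"turn":[0,0,-4],"claw":1},
    {"dp":[0,0,0],"turn":[0,0,0],"claw":1}
  ]
}}

```text
time: 14.12
tool_pos: [0.5753, 0.268, 0.0636]
ee_rot: [3.139, -0.002, 1.904]
wrist_force: [-1.3, 1.0, 4.7]
opening: 0.595
grasp_force: 63.8
```

{"op": "drive_tool", "data": {
  "targets": [
    {"dp":[0,0,0],"turn":[0,0,-4],"claw":1},
    {"dp":[0,0,0],"turn":[0,0,-4],"claw":1},
    {"dp":[0,0,0],"turn":[0,0,-4],"claw":1},
    {"dp":[0,0,0],"turn":[0,0,0],"claw":1}
  ]
}}

```text
time: 14.62
tool_pos: [0.575, 0.2672, 0.0626]
ee_rot: [3.14, -0.0, 2.113]
wrist_force: [-0.3, 0.3, -1.1]
opening: 0.595
grasp_force: 63.0
```

The reaction force vanished at yaw of about 2.11, so the keyway is over the pin. Lowering.

{"op": "drive_tool", "data": {
  "targets": [
    {"dp":[0,0,2],"turn":[0,0,0],"claw":1},
    {"dp":[0,0,2],"turn":[0,0,0],"claw":1},
    {"dp":[0,0,0],"turn":[0,0,0],"claw":1}
  ]
}}

```text
time: 15.0
tool_pos: [0.5753, 0.2669, 0.0586]
ee_rot: [3.14, 0.0, 2.114]
wrist_force: [2.3, -2.5, -1.7]
opening: 0.594
grasp_force: 63.0
```

{"op": "drive_tool", "data": {
  "targets": [
    {"dp":[0,0,2],"turn":[0,0,-2],"claw":1},
    {"dp":[0,0,2],"turn":[0,0,0],"claw":1},
    {"dp":[0,0,2],"turn":[0,0,0],"claw":1},
    {"dp":[0,0,2],"turn":[0,0,0],"claw":1},
    {"dp":[0,0,0],"turn":[0,0,0],"claw":1}
  ]
}}

```text
time: 15.62
tool_pos: [0.575, 0.2673, 0.0505]
ee_rot: [3.14, -0.0, 2.149]
wrist_force: [0.5, -3.1, -3.5]
opening: 0.594
grasp_force: 62.9
```

{"op": "drive_tool", "data": {
  "targets": [
    {"dp":[0,0,2],"turn":[0,0,0],"claw":1},
    {"dp":[0,0,2],"turn":[0,0,0],"claw":1},
    {"dp":[0,0,2],"turn":[0,0,0],"claw":1},
    {"dp":[0,0,2],"turn":[0,0,0],"claw":1},
    {"dp":[0,0,1],"turn":[0,0,0],"claw":1},
    {"dp":[0,0,0],"turn":[0,0,0],"claw":1}
  ]
}}

```text
time: 16.38
tool_pos: [0.5752, 0.2673, 0.0427]
ee_rot: [3.139, -0.0, 2.149]
wrist_force: [-2.4, -5.6, 6.5]
opening: 0.596
grasp_force: 64.1
```

{"op": "drive_tool", "data": {
  "targets": [
    {"dp":[0,0,1],"turn":[0,0,0],"claw":1},
    {"dp":[0,0,1],"turn":[0,0,0],"claw":1},
    {"dp":[0,0,0],"turn":[0,0,0],"claw":1},
    {"dp":[0,0,0],"turn":[0,0,0],"claw":1}
  ]
}}

```text
time: 16.88
tool_pos: [0.5752, 0.2673, 0.0419]
ee_rot: [3.139, -0.0, 2.149]
wrist_force: [-4.8, -6.1, 15.5]
opening: 0.594
grasp_force: 65.1
```

{"op": "drive_tool", "data": {
  "targets": [
    {"dp":[0,0,1],"turn":[0,0,0],"claw":1},
    {"dp":[0,0,0],"turn":[0,0,0],"claw":1},
    {"dp":[0,0,0],"turn":[0,0,0],"claw":1}
  ]
}}

```text
time: 17.25
tool_pos: [0.5753, 0.2673, 0.0419]
ee_rot: [3.138, -0.0, 2.149]
wrist_force: [-7.2, -7.6, 22.1]
opening: 0.598
grasp_force: 65.9
```

```bash
python3 - <<'E'
from h import *
C=[]
for n in('scene','side'):
    p=arm.read_camera(n); u,v=proj(p,[.574,.265,.05]).round().astype(int)
    C.append(cv2.resize(p['image'][v-40:v+40,u-40:u+40],(400,400),interpolation=cv2.INTER_CUBIC))
    print(n,[((proj(p,[.574,.265,z])-[u-40,v-40])*5).round() for z in(.026,.034,.076,.082)])
cv2.imwrite('pics/ss5.png',cv2.hconcat(C))
E
```

```text
scene [array([197., 239.]), array([198., 226.]), array([200., 152.]), array([201., 142.])]
side [array([202., 261.]), array([200., 242.]), array([194., 135.]), array([193., 119.])]
```

View pics/ss5.png

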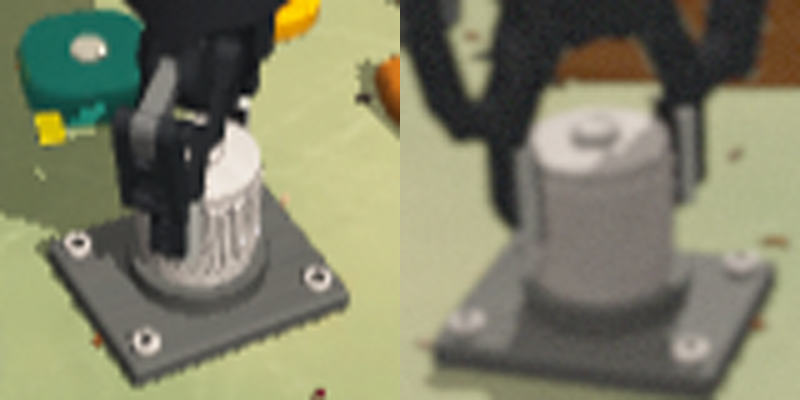

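The collar is down on the boss with the ring hidden, and pressing harder (about 22 N) gives no further travel, so it is fully home. I'm handing in while still pushing.

```bash
python3 -c "
from station import arm
print(arm.job_done())"
```

```text
the job is handed in; nothing more can be done
None
```

The larger collar is keyed over the cross pin and pushed fully home on the spring ring; I handed in at about 17 s with the arm still gripping and pressing it down at about 22 N, and I did not touch the small collar, snap pot, tape measure or blue look-alike.

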